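Refit the missing roller of the packing track

TASK

One roller is missing from the roller track on the packing table. Take the longer of the two spare rollers out of the white storage block, where they stand on end, lay it down gently on its side on the bare table (do not drop it or let it topple over) and let go, then take it afresh about the middle and drop it into the pair of empty slots between the guide rails, so that both axle ends rest fully home and it lies level with the other rollers. Leave the shorter roller standing in the block and do not disturb the things lying about.

Things in the scene. Friction and masses are not known exactly. Their poses are not given: they have to be found in the camera images.
- long_roller: spare roller that fits: rigid steel tube 38 mm wide, 150 mm long, with a 12 mm axle end 16 mm long at each end (182 mm over all), about 0.25 kg, ends alike. Origin at its middle, z along the axle. Starts upright, tube end on the storage block's top, lower axle end in a hole. Gripped near the top with its foot on the table it tips over, swivelling between the fingers. Lying, it can roll.
- short_roller: the other spare roller, too short for the track: the same but with a tube 110 mm long (142 mm over all). It starts upright in the other hole and stays there. Origin at its middle, z along the axle.
- rack: fixed storage block of white plastic, 190 (its x) x 75 (its y) x 32 mm high, origin at the centre of its underside. Two holes 21 mm wide and 22 mm deep in its top, at x = -55 mm and x = +55 mm.
- track: fixed roller track, 410 mm along its x, 173 mm across its y, origin on the table under its centre. Two side plates 8 mm thick, 157 mm apart inside, tops 92 mm above the table, with five pairs of slots open upward at x = -170, -85, 0, 85, 170 mm; those at -85 are empty, the rest hold rollers like the long spare (tube tops 97 mm up). Cross ties 18 mm thick at x = -127 and +127 mm, 40 mm up.
- gap (a point): the empty place: where the middle of the seated roller's axle belongs, 78 mm above the table; x along the track, y along the roller axles. Its two slots are 14 mm wide, bevelled to 20 mm in the top 3 mm, floors 72 mm above the table. A seated roller has 3.5 mm of play at each end of its tube.
- left_rail (a point): middle of the guide rail along the track's +y side: a 10 mm round bar, 434 mm long along the track's x, 108 mm from the track's centre line and 128 mm above the table, its ends flared 12 mm outward; a hand leaning over the side runs into it
- right_rail (a point): the same on the track's -y side
- cheese_box: white carton box 126 x 126 x 150 mm fixed on the track's far rollers, from x = 69 to 195 mm in the track's frame, top 247 mm above the table; origin at the centre of its underside
- label_roll: bystander: standing white roll of labels, 66 mm in diameter, 52 mm high; origin at the centre of its underside
- tape_roll: bystander: roll of clear brown tape lying flat, 93 mm in diameter, 48 mm high; origin at the centre of its underside
- loose_cheese: bystander: pear-shaped cheese, 118 mm in diameter, 143 mm high; origin at the centre of its underside

How it is judged:
On the way:
1. the long roller lies on its side on the table, let go (angle between long_roller's own z axis and vertical between 1.45 and 1.69 rad and height (world z) of long_roller below 0.025 m and contact force between the fingers and long_roller below 0.05 N), for 0.2 s.
At the end, for the whole second after the job is handed in: The long roller rests released in the two empty slots: middle within 6 mm sideways and 2.5 mm in height of the empty place, axle parallel to the others within 0.03 rad, at rest; the short roller stands in the block within 10 mm of its start, upright within 0.1 rad (horizontal distance between long_roller and gap below 0.006 m and height (world z) of long_roller between 0.0755 and 0.0805 m and angle between the z axis of long_roller and the y axis of gap, either way round below 0.03 rad and linear speed of long_roller below 0.02 m/s and contact force between the fingers and long_roller below 0.05 N and angle between short_roller's own z axis and vertical below 0.1 rad and distance of short_roller from where it was at the start of the episode below 0.01 m); the robot touches nothing.
It fails at once if the short roller is pulled out of the block or knocked over (distance of short_roller from where it was at the start of the episode above 0.02 m or angle between short_roller's own z axis and vertical above 0.3 rad).
It fails at once if a bystander (label roll, tape, cheese) is pushed more than 30 mm (distance of any of label_roll, tape_roll, loose_cheese from where it was at the start of the episode above 0.03 m).
It fails at once if the long roller is dropped or topples onto the table (it comes down faster than 0.7 m/s) (linear speed of long_roller above 0.7 m/s and height (world z) of long_roller below 0.06 m).
It also fails if it takes over 61 s, if anything falls off the work surface, if the arm or the gripper's body presses on something with over 40 N, if the wrist force passes 120 N, or if a joint passes its speed limit or range.

ROBOT

A 7-joint arm with a two-finger parallel gripper is mounted at the origin on a cart in front of the work surface, level with it; the furniture and walls round the work are solid. World frame = base frame: x ahead of the robot, y to its left, z up, the work surface at z = 0. Lengths are in m, angles in rad, forces in N, time in s.
With the tool pointing down it reaches from about 0.425 to 0.875 m from the base axis. Payload 4.7 kg.
Tool frame: the origin (TCP) lies at the very end of the fingers, on their centre line; the grasp point (between the pads) lies 19 mm behind it; z points along the fingers, y is the line along which they close (so a half turn about z gives the same grasp; the last joint's range is limited). The gripper opens to 85 mm and grips with 20 to 120 N. Pads are 22 mm wide; open, the fingers measure 114 mm over their backs; the gripper's body (76 mm by 85 mm) begins 54 mm behind the grasp point. The pads swing forward as they close: fully open they stand 13 mm farther back than shut.
Start: joints at [1.213, 0.321, -0.07, 1.45, 0.023, 1.371, -0.057], TCP at [0.236, -0.606, 0.231] pointing down, gripper open.
Joint ranges: [-2.86, 2.86], [-0.3, 2.09], [-1.38, 1.24], [0.06, 2.45], [-1.56, 4.7], [0.09, 2.05], [-2.69, 2.69]. Speed limits (rad/s): [2.57, 2.57, 3.14, 3.14, 3.14, 3.14, 3.14].

INTERFACE

Orientations are given as a rotation vector (axis times angle).
In Python, from station import env gives the robot as it stands.
- The arm moves only by the shell command python3 -m creep 'ROWS'. ROWS is JSON, a list of rows, each a list of 7 numbers: the finger opening in mm, from 0 to 85.4, then the shift along the tool's x, y, z in mm, then the turn, a rotation vector about the tool's x, y, z in rad. In form: [[gripper, dx, dy, dz, rx, ry, rz], ...]. A call has 1 to 20 rows; each row is the pose to reach, as a shift and turn from the pose commanded when the call began, along the tool's axes at that moment; what a row does not reach only later rows make up. A row lasts 1/10 s, in which the tool goes at most 50 mm and 8.59 degrees, less where a joint would pass 70% of its speed; a pose out of reach is approached as far as the arm can. A call with a gripper value outside its range is refused whole. The fingers move at their own pace and stop on an object; the grip force is fixed at half the most. Time passes only in rows, so rows that repeat a pose let the fingers close. It gives the time, the measured TCP pose, the force, the opening and the grip force at its end, in the units of the state.
- env.get_obs(): the state, without advancing time (a new reading comes with each control period).
- env.grab_frame(name): name is "scene" or "top" or "wrist"; returns a dict with "pixels" (400x640x3 uint8, red, green, blue), "camera_matrix" (3x3 intrinsics, pixels), "position" and "rotation" of the camera in the world; the wrist camera has in their place "T_tool_cam" (4x4, takes a point from camera to tool coordinates, whose origin is the TCP and whose axes are the flange's). Camera axes: x right, y down, z forward; pixel columns grow to the right and rows downward; lengths in m; the calibration is good to about 2 mm. The wrist camera is an equidistant fisheye: a pixel r from the principal point sees the ray r / f radians off the axis. A picture is of the moment at which its call begins: read the wrist's pose just before it. There is no depth.
- env.sign_off(): hands the job in; it is judged then, once.
The state is a dict: "t": time; "joint_positions": joint angles; "qvel": joint speeds; "joint_torque": joint torques, N m; "ee_pos": TCP position; "eef_rot": TCP orientation; "wrist_force": force on the tool from outside, world axes, zero at the start; "torque": the same for the moment, N m; "gripper_width": opening from 0.0 (shut) to 1.0 (fully open); "gripper_force": force on a finger pad.
Only numpy, scipy, OpenCV 4.12 (cv2) and the standard library are available. Lean on these libraries where they do the work, as an engineer would, in place of code of your own. Each camera call takes 0.05 s, during which the arm holds its last target. There are 200 camera calls.

## Working session

There is one attempt and no reset: what is moved stays moved. The work goes in short steps, Python scripts to look and compute and a shell command to move; the robot and the scene stay as the last step left them, time stands still between calls to the robot, and variables do not carry over. Pictures are saved under pics/ and viewed, at most 14 in all, crops included, and the job is handed in when it is done.

```bash
mkdir -p pics; ls
python3 - <<'E'
from station import env
import cv2,numpy as np
o=env.get_obs()
for k in o: print(k,np.round(o[k],4))
for n in("scene","top"):
    f=env.grab_frame(n); cv2.imwrite(f"pics/{n}0.png",f["pixels"][:,:,::-1])
    print(n,f["camera_matrix"].tolist(),np.round(f["position"],4).tolist(),np.round(f["rotation"],4).tolist())
E
```

```text
pics
t 0.0
joint_positions [ 1.2131  0.3218 -0.0701  1.4517  0.0226  1.3708 -0.0569]
qvel [-0.0017 -0.0002  0.0012 -0.0005 -0.0013  0.0004 -0.0003]
joint_torque [ 9.00000e-04 -4.93575e+01 -3.81600e-01 -3.14333e+01  1.30000e-02
  1.15000e-02 -0.00000e+00]
ee_pos [ 0.2359 -0.6051  0.2302]
eef_rot [-3.0856e+00 -5.8030e-01  8.0000e-04]
wrist_force [ 0.3008 -0.4027  0.1331]
torque [-0.0148  0.0006 -0.0031]
gripper_force 0.0
gripper_width 0.9992
scene [[445.80648876348096, 0.0, 318.4407932531474], [0.0, 445.80648876348096, 200.72374664423882], [0.0, 0.0, 1.0]] [-0.192, -1.3153, 0.7753] [-1.9401, 0.5628, -0.3586]
top [[407.24168262602853, 0.0, 322.4957793682561], [0.0, 407.24168262602853, 206.17430220446647], [0.0, 0.0, 1.0]] [0.468, -0.0834, 1.3293] [-2.2016, 2.1683, -0.125]
```

View pics/top0.png

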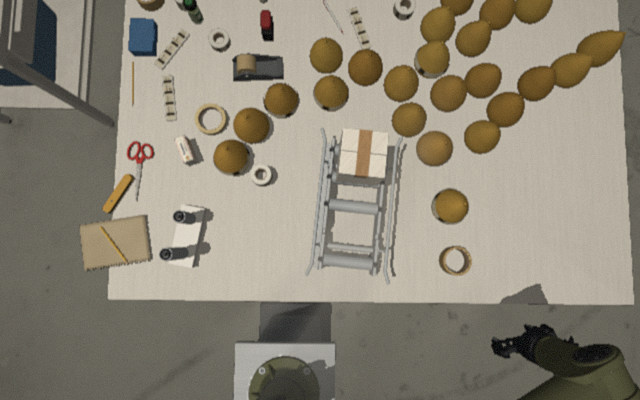

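View pics/scene0.png

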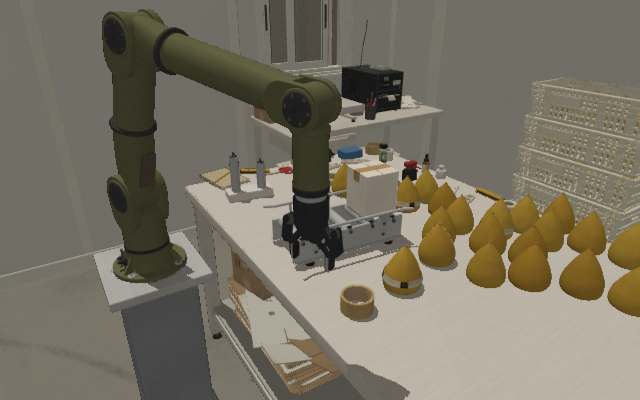

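The top view shows the track around (355,206), with its gap at about (350,228). The rack is at (188,235) with rollers topped at (165,254) and (180,216). The scene view shows that the taller roller is the one nearer the robot. Next I'll zoom in on both.

```bash
cat > h.py <<'E'
from station import env
import cv2,numpy as np
from scipy.spatial.transform import Rotation as R
def grab(n,name=None):
    o=env.get_obs(); f=env.grab_frame(n); f["o"]=o
    if name: cv2.imwrite(f"pics/{name}.png",f["pixels"][:,:,::-1])
    return f
def ray(f,u,v):
    K=f["camera_matrix"]; a=(u-K[0,2])/K[0,0]; b=(v-K[1,2])/K[1,1]
    if "T_tool_cam" in f:
        r=np.hypot(a,b); d=np.array([a/r*np.sin(r),b/r*np.sin(r),np.cos(r)]) if r>1e-9 else np.array([0,0,1.])
        T=f["T_tool_cam"]; Rw=R.from_rotvec(f["o"]["eef_rot"])
        return Rw.apply(T[:3,3])+f["o"]["ee_pos"], Rw.apply(T[:3,:3]@d)
    Rr=np.array(f["rotation"]); Rr=R.from_rotvec(Rr) if Rr.ndim==1 else R.from_matrix(Rr)
    return np.array(f["position"]), Rr.apply([a,b,1])
def onz(f,u,v,z):
    p,d=ray(f,u,v); return p+d*(z-p[2])/d[2]
E
python3 - <<'E'
from h import *
im=cv2.imread("pics/top0.png")
a=cv2.resize(im[190:280,140:230],(400,400),interpolation=cv2.INTER_CUBIC)
b=cv2.resize(im[120:290,300:415],(406,600),interpolation=cv2.INTER_CUBIC)
s=cv2.imread("pics/scene0.png")
c=cv2.resize(s[145:207,220:280],(394,200*2)[:0] or (194,200),interpolation=cv2.INTER_CUBIC)
o=np.zeros((600,800,3),np.uint8); o[:400,:394]=a[:,:394]; o[:,394:]=b[:600]; o[400:,:194]=c
cv2.imwrite("pics/crop.png",o)
E
```

```text
(no output)
```

View pics/crop.png

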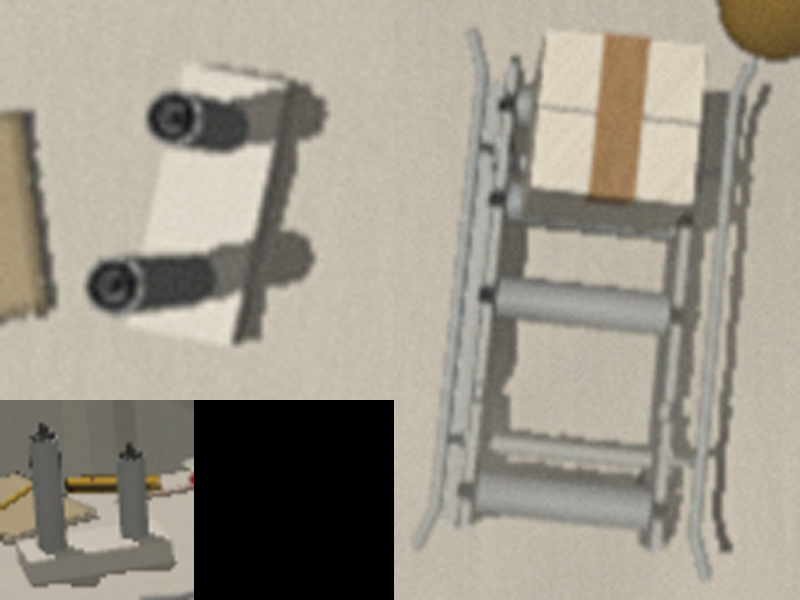

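The crop shows the long roller's top face at about px (165.9,253.9) and the short one's at (178.9,216.1). The track's x=0 roller is centred at (353.8,206.4) and the x=-170 roller at (348.7,261.4).

Run:
```python
from h import *
f=grab("top"); P=lambda u,v,z:np.round(onz(f,u,v,z),4)
L=P(165.9,253.9,.184);S=P(178.9,216.1,.144);print("long",L,"short",S,"dist",np.linalg.norm((L-S)[:2]), "rack ang",np.degrees(np.arctan2(*(L-S)[1::-1])))
A=P(353.8,206.4,.085);B=P(348.7,261.4,.085);print("r0",A,"r-170",B,np.linalg.norm(A-B),"ang",np.arctan2(*(A-B)[1::-1]))
print("gap",(A+B)/2)
im=f["pixels"];print(f["rotation"])
# roller end pts
q=lambda u,v:P(300+(u-394)/3.53,120+v/3.53,.085)
for e in((500,294),(668,316),(478,492),(655,505)):print(q(*e))
print(P(245,83,0))
for u,v in((182,62),(295,83),(127,315),(235,342)): print("rack",P(140+u/4.444,190+v/4.444,.032))
```

```text
long [0.4339 0.3236 0.184 ] short [0.5418 0.3058 0.144 ] dist 0.10935835587644863 rack ang 170.6324241840617
r0 [ 0.5837 -0.2069  0.085 ] r-170 [ 0.4158 -0.1925  0.085 ] 0.16851637902589767 ang -0.08555597192199116
gap [ 0.49975 -0.1997   0.085  ]
[-2.20156055  2.16832199 -0.12502097]
[ 0.5921 -0.1336  0.085 ]
[ 0.5753 -0.2804  0.085 ]
[ 0.4209 -0.1168  0.085 ]
[ 0.4118 -0.2694  0.085 ]
[1.0017 0.1536 0.    ]
rack [0.5875 0.3379 0.032 ]
rack [0.5737 0.2571 0.032 ]
rack [0.4077 0.3682 0.032 ]
rack [0.3899 0.2918 0.032 ]
```

```bash
cat >> h.py <<'E'
def tgt(yaw,tilt=0):
    """tool x horizontal at yaw (deg), z down, then tilted about tool y (deg)"""
    c,s=np.cos(np.radians(yaw)),np.sin(np.radians(yaw))
    M=np.array([[c,s,0],[s,-c,0],[0,0,-1.]])
    return R.from_matrix(M)*R.from_euler('y',tilt,degrees=True)
def go(p,Rt,label=""):
    o=env.get_obs(); R0=R.from_rotvec(o["eef_rot"])
    print(label,"shift",np.round(R0.inv().apply(np.array(p)-o["ee_pos"])*1000,1).tolist(),"turn",np.round((R0.inv()*Rt).as_rotvec(),3).tolist())
def st():
    o=env.get_obs();Rm=R.from_rotvec(o["eef_rot"]).as_matrix()
    print("t",o["t"],"p",np.round(o["ee_pos"],4),"z",np.round(Rm[:,2],3),"x",np.round(Rm[:,0],3),"q",np.round(o["joint_positions"],2),"F",np.round(o["wrist_force"],1),"w",o["gripper_width"],o["gripper_force"])
E
python3 -c "
from h import *
st(); go([.5,-.2,.36],tgt(85.1))"
```

```text
t 0.15 p [ 0.2359 -0.6052  0.2305] z [-0.001  0.001 -1.   ] x [ 0.932  0.363 -0.   ] q [ 1.21  0.32 -0.07  1.45  0.02  1.37 -0.06] F [0.5 0.4 0.1] w 1.0018814041508566 0.0
 shift [393.2, -281.8, -129.1] turn [-0.001, -0.001, -1.113]
```

```bash
python3 -m creep '[[85,60,-40,-60,0,0,-0.14],[85,80,-60,-110,0,0,-0.28],[85,115,-84,-129,0,0,-0.42],[85,155,-112,-129,0,0,-0.56],[85,195,-140,-129,0,0,-0.7],[85,235,-168,-129,0,0,-0.84],[85,275,-196,-129,0,0,-0.98],[85,315,-224,-129,0,0,-1.11],[85,355,-252,-129,0,0,-1.113],[85,393,-282,-129,0,0,-1.113],[85,393,-282,-129,0,0,-1.113],[85,393,-282,-129,0,0,-1.113],[85,393,-282,-129,0,0,-1.113],[85,393,-282,-129,0,0,-1.113]]'
python3 -c "
from h import *
st(); f=grab('wrist','w1'); print(f['camera_matrix'],f['T_tool_cam']); print(go([.434,.15,.30],tgt(90,60)))"
```

```text
t: 1.55
ee_pos: [0.499, -0.2018, 0.36]
eef_rot: [-2.318, -2.121, 0.002]
wrist_force: [-0.0, -0.6, 0.0]
gripper_width: 1.0
gripper_force: 0.0
t 1.55 p [ 0.499  -0.2018  0.36  ] z [-0.001 -0.001 -1.   ] x [ 0.089  0.996 -0.001] q [ 0.81  0.08 -0.51  1.5   0.04  1.58  0.22] F [-0.  -0.6  0. ] w 1.0004259069626056 0.0
[[309.70691629   0.         326.90739422]
 [  0.         309.70691629 198.26514128]
 [  0.           0.           1.        ]] [[-8.95298231e-04 -9.57035625e-01 -2.89968983e-01  7.37676451e-02]
 [ 9.99998487e-01 -4.24449722e-04 -1.68667478e-03  1.66288344e-04]
 [ 1.49113060e-03 -2.89970055e-01  9.57034557e-01 -1.44128623e-01]
 [ 0.00000000e+00  0.00000000e+00  0.00000000e+00  1.00000000e+00]]
 shift [344.8, -96.0, 60.0] turn [0.046, 1.047, -0.081]
None
```

View pics/w1.png

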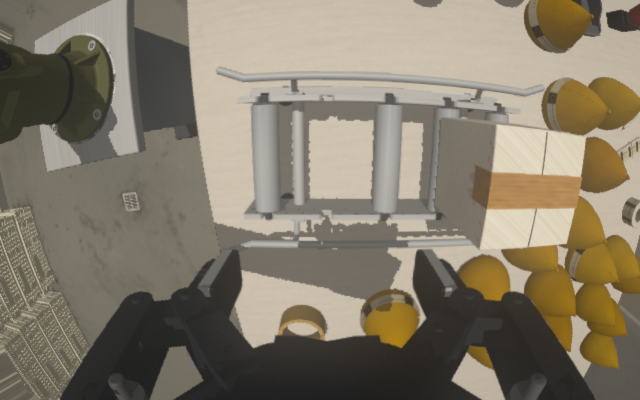

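The wrist view shows the track with tubes at columns ~265 (x=-170) and ~387 (x=0), spanning rows 103–212, and the gap between them near column 326.

Run:
```python
from h import *
f=grab('wrist'); P=lambda u,v,z=.085:onz(f,u,v,z)
g=cv2.cvtColor(f["pixels"],cv2.COLOR_RGB2GRAY).astype(int)
for r in (125,150,175,195): print(r,g[r,245:290].tolist(),g[r,365:412].tolist())
for c in (262,268,384,390): print(c,g[90:112,c].tolist(),g[200:222,c].tolist())
```

```text
125 [197, 198, 196, 198, 197, 188, 156, 145, 148, 154, 159, 162, 165, 169, 172, 172, 170, 167, 168, 168, 169, 167, 163, 160, 156, 154, 149, 144, 138, 132, 126, 117, 108, 102, 112, 114, 114, 114, 114, 113, 113, 114, 113, 114, 115] [195, 196, 196, 196, 195, 195, 194, 191, 158, 114, 105, 115, 127, 136, 142, 146, 152, 156, 159, 162, 165, 168, 173, 177, 177, 173, 170, 169, 168, 166, 163, 159, 154, 150, 145, 139, 146, 171, 193, 195, 194, 195, 194, 194, 195, 195, 195]
150 [193, 193, 193, 193, 195, 194, 191, 166, 144, 151, 161, 166, 167, 171, 174, 176, 176, 175, 173, 174, 173, 171, 167, 164, 161, 156, 152, 148, 143, 137, 131, 123, 113, 107, 106, 114, 115, 115, 115, 115, 115, 114, 115, 114, 114] [196, 195, 196, 196, 196, 196, 194, 174, 122, 107, 116, 128, 136, 145, 150, 157, 161, 164, 166, 170, 174, 176, 180, 180, 177, 174, 173, 171, 168, 166, 162, 157, 152, 146, 137, 140, 177, 192, 194, 194, 195, 194, 193, 193, 194, 194, 194]
175 [197, 196, 196, 196, 196, 196, 196, 193, 167, 154, 156, 162, 167, 169, 172, 175, 177, 177, 175, 174, 173, 171, 168, 166, 164, 159, 155, 151, 147, 142, 133, 127, 119
[... 923 characters left out ...]
0, 122, 122, 125, 129, 140, 165, 185, 194, 195]
268 [183, 180, 157, 117, 118, 135, 141, 143, 145, 149, 137, 114, 96, 96, 122, 153, 157, 157, 158, 157, 157, 158] [166, 166, 167, 166, 166, 165, 166, 167, 166, 167, 167, 163, 123, 91, 88, 90, 89, 90, 93, 122, 161, 190]
384 [182, 182, 179, 167, 156, 156, 156, 152, 151, 152, 150, 128, 104, 95, 121, 153, 157, 156, 158, 158, 157, 158] [176, 177, 176, 175, 176, 176, 176, 175, 176, 175, 176, 174, 155, 123, 94, 89, 90, 89, 88, 87, 92, 110]
390 [182, 181, 166, 119, 85, 89, 90, 90, 90, 90, 91, 90, 94, 100, 122, 169, 172, 172, 172, 172, 172, 172] [166, 166, 165, 165, 165, 165, 165, 164, 165, 164, 163, 161, 145, 129, 123, 128, 130, 143, 164, 183, 192, 193]
```

Run:
```python
from h import *
f=grab('wrist'); P=lambda u,v,z=.078:onz(f,u,v,z)[:2]
A=[P(264.2,125),P(265.6,150),P(267,195)];B=[P(387.4,125),P(386.5,150),P(384.2,195)]
ax=[np.degrees(np.arctan2(*(q[0]-q[2])[::-1])) for q in(A,B)]
yt=[P(u,104.4,.095) for u in(264,388)]; yb=[P(u,212,.095) for u in(266,385)]
cy=[(a+b)/2 for a,b in zip(yt,yb)]
print("axle ang",ax,"A",A,"B",B);print("lens",[np.linalg.norm(a-b) for a,b in zip(yt,yb)],cy,"dist",np.linalg.norm(cy[0]-cy[1]),"ang",np.degrees(np.arctan2(*(cy[1]-cy[0])[::-1])),"gap",(cy[0]+cy[1])/2)
def c(Q,y): Q=np.array(Q); return np.interp(y,Q[::-1,1],Q[::-1,0])
print("gap x",(c(A,cy[0][1])+c(B,cy[1][1]))/2, c(B,cy[1][1])-c(A,cy[0][1]))
```

```text
axle ang [np.float64(84.72786133945718), np.float64(84.5231525024685)] A [array([ 0.41642071, -0.14380285]), array([ 0.41408903, -0.17900314]), array([ 0.407137  , -0.24441016])] B [array([ 0.58612907, -0.15921808]), array([ 0.58279714, -0.19425215]), array([ 0.57650229, -0.25962118])]
lens [np.float64(0.14980546409363663), np.float64(0.14953089885145576)] [array([ 0.41436129, -0.19013161]), array([ 0.57979576, -0.20506069])] dist 0.16610671224972773 ang -5.156497925030289 gap [ 0.49707852 -0.19759615]
gap x 0.4973312521455921 0.1688501134395609
```

```bash
python3 -m creep '[[85,45,-12,8,0,0.12,0],[85,86,-24,15,0.01,0.26,-0.02],[85,130,-36,22,0.02,0.39,-0.03],[85,172,-48,30,0.02,0.52,-0.04],[85,215,-60,37,0.03,0.65,-0.05],[85,258,-72,45,0.03,0.79,-0.06],[85,301,-84,52,0.04,0.92,-0.07],[85,345,-96,60,0.046,1.047,-0.08],[85,345,-96,60,0.046,1.047,-0.08],[85,345,-96,60,0.046,1.047,-0.08],[85,345,-96,60,0.046,1.047,-0.08],[85,345,-96,60,0.046,1.047,-0.08],[85,345,-96,60,0.046,1.047,-0.08]]'
python3 -c "
from h import *
st(); f=grab('wrist','w2'); go([.434,.25,.17],tgt(90,60))"
```

```text
t: 3.0
ee_pos: [0.4347, 0.151, 0.301]
eef_rot: [-1.583, -1.586, -0.915]
wrist_force: [0.1, -0.4, -0.6]
gripper_width: 0.996
gripper_force: 0.0
t 3.0 p [0.4347 0.151  0.301 ] z [ 0.     0.866 -0.501] x [-0.002  0.501  0.866] q [ 0.84  0.04 -0.55  2.02 -0.96  1.56  0.55] F [ 0.1 -0.4 -0.6] w 0.9957791399805711 0.0
 shift [-63.8, -0.6, 151.0] turn [-0.0, 0.001, 0.002]
```

View pics/w2.png

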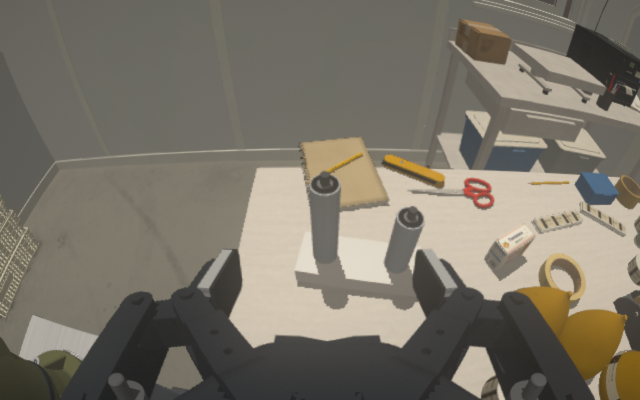

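The wrist view shows the long roller with its axle tip at (324,176) and tube foot at (325,261). The short roller stands to its right at (405,240).

```bash
python3 -c "
from h import *
f=grab('wrist'); 
for u,v,z in((324,176,.198),(324.5,188,.182),(325,263,.032)): print(onz(f,u,v,z))
go([.434,.25,.17],tgt(90,60)); go([.434,.337,.1195],tgt(90,60))"
```

```text
[0.43119301 0.32367316 0.198     ]
[0.43169603 0.32035838 0.182     ]
[0.43163605 0.30975337 0.032     ]
 shift [-63.8, -0.3, 150.8] turn [-0.001, 0.0, 0.002]
 shift [-64.0, -0.3, 251.4] turn [-0.001, 0.0, 0.002]
```

```bash
python3 -m creep '[[85,-16,-1,40,0,0,0],[85,-32,-2,80,0,0,0],[85,-48,-3,115,0,0,0],[85,-64,-3,150,0,0,0],[85,-64,-3,175,0,0,0],[85,-64,-3,200,0,0,0],[85,-64,-3,225,0,0,0],[85,-64,-3,245,0,0,0],[85,-64,-3,250,0,0,0],[85,-64,-3,250,0,0,0],[34,-64,-3,250,0,0,0],[34,-64,-3,250,0,0,0],[30,-64,-3,250,0,0,0],[30,-64,-3,250,0,0,0],[30,-64,-3,250,0,0,0],[30,-64,-3,250,0,0,0],[30,-64,-3,250,0,0,0],[30,-64,-3,250,0,0,0]]'
python3 -c "
from h import *
st()"
```

```text
t: 4.9
ee_pos: [0.4313, 0.3363, 0.1204]
eef_rot: [-1.582, -1.584, -0.915]
wrist_force: [1.7, -3.1, 4.4]
gripper_width: 0.422
gripper_force: 60.6
t 4.9 p [0.4313 0.3363 0.1204] z [-0.     0.866 -0.499] x [-0.001  0.499  0.866] q [ 0.57  0.34 -0.73  2.21 -1.14  0.93  0.72] F [ 1.7 -3.1  4.4] w 0.42185035990627495 60.626108050346375
```

```bash
python3 -m creep '[[30,22,0,-12,0,0,0],[30,44,0,-25,0,0,0],[30,66,0,-37,0,0,0],[30,87,0,-50,0,0,0],[30,100,0,-58,0,0,0],[30,100,0,-58,0,0,0],[30,100,0,-58,0,0,0]]'
python3 -c "
from h import *
st(); go([.48,.1025,.25],tgt(90,-30));go([.48,.1025,.25],tgt(90,-0))"
```

```text
t: 5.6
ee_pos: [0.4293, 0.336, 0.2338]
eef_rot: [-1.582, -1.586, -0.911]
wrist_force: [-0.8, 0.0, -3.0]
gripper_width: 0.424
gripper_force: 60.5
t 5.6 p [0.4293 0.336  0.2338] z [-0.003  0.865 -0.502] x [-0.001  0.502  0.865] q [ 0.62  0.07 -0.75  2.14 -1.14  1.15  0.5 ] F [-0.8  0.  -3. ] w 0.4239439720747064 60.515220165252686
 shift [-103.1, 49.9, -210.3] turn [-0.002, -1.569, 0.003]
 shift [-103.1, 49.9, -210.3] turn [-0.002, -1.045, 0.002]
```

```bash
python3 -m creep '[[30,-9,4,-18,0,-0.11,0],[30,-17,8,-35,0,-0.22,0],[30,-26,12,-53,0,-0.34,0],[30,-34,17,-70,0,-0.45,0],[30,-43,21,-88,0,-0.56,0],[30,-51,25,-105,0,-0.67,0],[30,-60,29,-123,0,-0.78,0],[30,-68,33,-140,0,-0.9,0],[30,-77,37,-158,0,-1.01,0],[30,-86,42,-175,0,-1.12,0],[30,-94,46,-193,0,-1.23,0],[30,-103,50,-210,0,-1.34,0],[30,-103,50,-210,0,-1.46,0],[30,-103,50,-210,0,-1.569,0],[30,-103,50,-210,0,-1.569,0],[30,-103,50,-210,0,-1.569,0],[30,-103,50,-210,0,-1.569,0],[30,-103,50,-210,0,-1.569,0]]'
python3 -c "
from h import *
st(); grab('wrist','w3'); a=grab('scene')['pixels']; cv2.imwrite('pics/s3.png',cv2.resize(a[100:300,200:420,::-1],(660,600))); go([.48,.1025,.05],tgt(90,-30))"
```

```text
t: 7.4
ee_pos: [0.4812, 0.1015, 0.2516]
eef_rot: [1.929, 1.927, -0.513]
wrist_force: [0.9, 0.4, -3.0]
gripper_width: 0.422
gripper_force: 60.7
t 7.4 p [0.4812 0.1015 0.2516] z [ 0.    -0.498 -0.867] x [ 0.001  0.867 -0.498] q [ 0.26  0.25 -0.95  1.7   0.59  1.66 -0.78] F [ 0.9  0.4 -3. ] w 0.4220529362494978 60.656365156173706
 shift [101.2, -1.5, 174.7] turn [0.001, -0.002, -0.001]
```

View pics/s3.png

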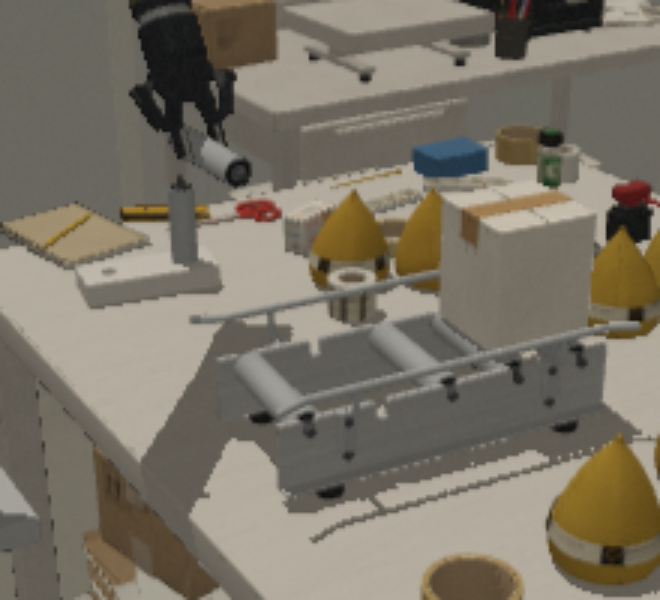

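View pics/w3.png

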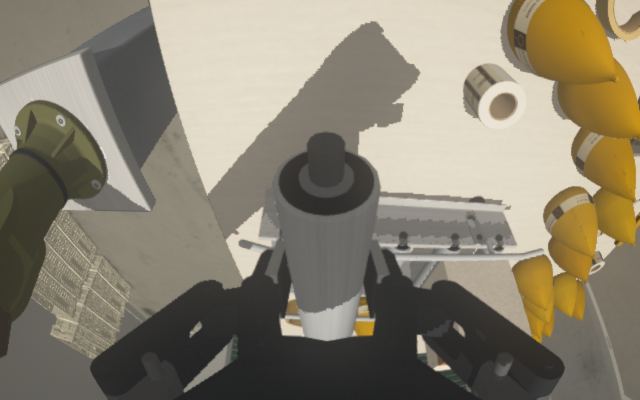

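The scene crop shows the roller held roughly level, with its near end at px (279,157). The wrist view shows the tube's other end centred at about (327,185). I'll check these against the expected level pose.

```bash
python3 -c "
from h import *
f=grab('scene'); p,d=ray(f,279.5,157.5); s=(.4815-p[0])/d[0]; print('near end',p+s*d)
w=grab('wrist'); p,d=ray(w,326,182)
print('far end at y=.163',p+d*(.163-p[1])/d[1])
p,d=ray(w,326,140);print('axle tip at y=.179',p+d*(.179-p[1])/d[1])
"
```

```text
near end [0.4815     0.00579241 0.26233067]
far end at y=.163 [0.48080559 0.163      0.26302334]
axle tip at y=.179 [0.48084344 0.179      0.26044086]
```

```bash
python3 -m creep '[[30,15,0,26,0,0,0],[30,30,0,52,0,0,0],[30,45,0,78,0,0,0],[30,60,0,104,0,0,0],[30,75,0,130,0,0,0],[30,90,0,156,0,0,0],[30,101,0,176,0,0,0],[30,107,0,187,0,0,0],[30,112,0,195,0,0,0],[30,115,0,200,0,0,0],[30,117,0,204,0,0,0],[30,118,0,206,0,0,0],[30,118,0,206,0,0,0],[30,118,0,206,0,0,0]]'
python3 -c "
from h import *
st()"
```

```text
t: 9.0
ee_pos: [0.4813, 0.1027, 0.0143]
eef_rot: [1.926, 1.93, -0.513]
wrist_force: [0.3, 0.2, -2.3]
gripper_width: 0.423
gripper_force: 60.8
t 9.0 p [0.4813 0.1027 0.0143] z [ 0.002 -0.498 -0.867] x [-0.001  0.867 -0.498] q [ 0.12  0.56 -0.84  1.9   0.82  1.36 -1.1 ] F [ 0.3  0.2 -2.3] w 0.4230077948103481 60.763224363327026
```

```bash
python3 -m creep '[[30,1,0,2,0,0,0],[30,2,0,3.5,0,0,0],[30,2,0,3.5,0,0,0]]'; python3 -m creep '[[30,0.5,0,0.9,0,0,0],[30,1,0,1.7,0,0,0],[30,1,0,1.7,0,0,0]]'
```

```text
t: 9.3
ee_pos: [0.4812, 0.1026, 0.0104]
eef_rot: [1.925, 1.929, -0.513]
wrist_force: [1.0, 0.8, 2.3]
gripper_width: 0.422
gripper_force: 61.1
t: 9.6
ee_pos: [0.4812, 0.1026, 0.0103]
eef_rot: [1.924, 1.927, -0.515]
wrist_force: [-4.4, 0.4, 13.6]
gripper_width: 0.423
gripper_force: 62.3
```

```bash
python3 -m creep '[[30,0.5,0,0.9,0,0,0],[30,0.5,0,0.9,0,0,0]]';python3 -m creep '[[30,0.5,0,0.9,0,0,0],[30,0.5,0,0.9,0,0,0]]'
```

```text
t: 9.8
ee_pos: [0.4812, 0.1026, 0.0103]
eef_rot: [1.923, 1.926, -0.516]
wrist_force: [-5.1, 0.6, 19.8]
gripper_width: 0.424
gripper_force: 62.9
t: 10.0
ee_pos: [0.4813, 0.1025, 0.0102]
eef_rot: [1.923, 1.925, -0.517]
wrist_force: [-6.2, 1.6, 25.4]
gripper_width: 0.424
gripper_force: 63.5
```

```bash
python3 -m creep '[[30,-1,0,-1.7,0,0,0],[34,-1.2,0,-2.2,0,0,0],[38,-1.2,0,-2.2,0,0,0],[42,-1.2,0,-2.2,0,0,0],[50,-1.2,0,-2.2,0,0,0],[60,-1.2,0,-2.2,0,0,0],[70,-1.2,0,-2.2,0,0,0],[70,-1.2,0,-2.2,0,0,0],[70,-1.2,0,-2.2,0,0,0],[70,-1.2,0,-2.2,0,0,0],[70,-1.2,0,-2.2,0,0,0]]'
python3 -c "
from h import *
st(); w=grab('wrist','w4'); o=env.get_obs(); go(o['ee_pos']+np.array([0,.05,.1]),tgt(90,-30)); go([.481,.085,.15],tgt(90,0))"
```

```text
t: 11.1
ee_pos: [0.481, 0.1026, 0.0083]
eef_rot: [1.926, 1.93, -0.514]
wrist_force: [-0.4, -0.6, -0.4]
gripper_width: 0.824
gripper_force: 0.0
t 11.1 p [0.481  0.1026 0.0083] z [ 0.001 -0.498 -0.867] x [-0.002  0.867 -0.498] q [ 0.12  0.57 -0.83  1.9   0.82  1.36 -1.11] F [-0.4 -0.6 -0.4] w 0.8244502796571809 0.0
 shift [-6.5, 0.1, -111.6] turn [0.001, -0.002, 0.002]
 shift [-85.9, 0.0, -114.1] turn [0.001, 0.521, 0.002]
```

View pics/w4.png

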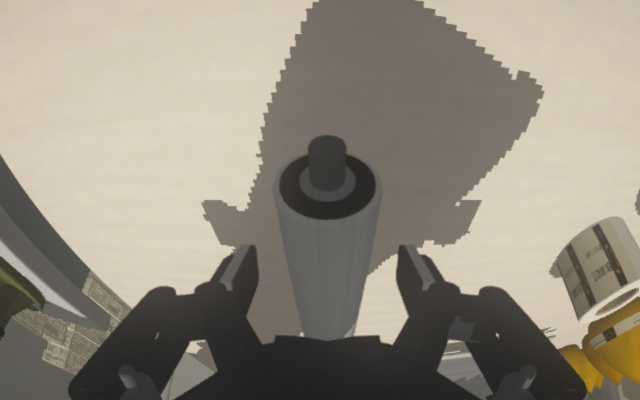

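The view shows the roller lying on the table between the open fingers, with its end at (327,182). I'll back off along the tool axis and straighten up above it.

```bash
python3 -m creep '[[75,0,0,-15,0,0,0],[85,0,0,-40,0,0,0],[85,0,0,-75,0,0,0],[85,0,0,-110,0,0,0],[85,-20,0,-135,0,0.1,0],[85,-35,0,-150,0,0.22,0],[85,-60,0,-150,0,0.35,0],[85,-90,0,-150,0,0.45,0],[85,-105,0,-150,0,0.521,0],[85,-105,0,-150,0,0.521,0],[85,-105,0,-150,0,0.521,0],[85,-105,0,-150,0,0.521,0]]'
python3 -c "
from h import *
st(); w=grab('wrist','w5')
"
```

```text
t: 12.35
ee_pos: [0.4805, 0.0884, 0.1908]
eef_rot: [2.215, 2.228, -0.001]
wrist_force: [0.2, 0.1, -0.1]
gripper_width: 0.995
gripper_force: 0.0
t 12.35 p [0.4805 0.0884 0.1908] z [-0. -0. -1.] x [-0.006  1.    -0.   ] q [ 0.78  0.06 -1.04  1.87  0.06  1.24 -0.27] F [ 0.2  0.1 -0.1] w 0.9945205692908695 0.0
```

View pics/w5.png

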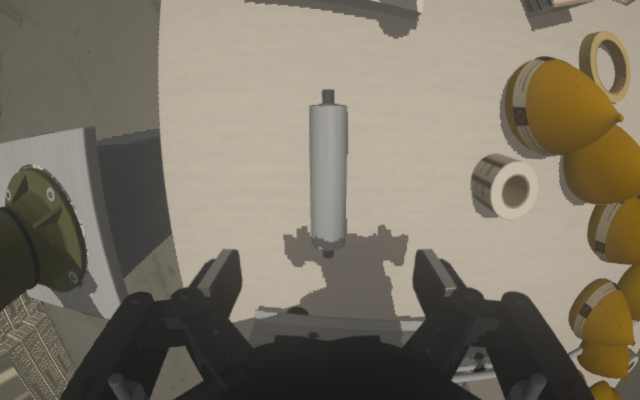

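The roller lies on bare table, with axle tips at about (328.5,90) and (328,257) and tube ends at rows 105 and 249.

```bash
python3 -c "
from h import *
f=grab('wrist')
g=cv2.cvtColor(f['pixels'],cv2.COLOR_RGB2GRAY).astype(int)
print(g[84:112,328].tolist(),g[236:262,328].tolist())
a=onz(f,328.5,90,.022);b=onz(f,328,258,.02);print(a,b,np.linalg.norm(a-b),'mid',(a+b)/2,'ang',np.degrees(np.arctan2(*(a-b)[1::-1])))
m=(a+b)/2; y=np.degrees(np.arctan2(*(a-b)[1::-1]))
go([m[0],m[1],.004],tgt(y)); go([m[0],m[1],.06],tgt(y))
"
```

```text
[174, 175, 176, 175, 171, 136, 100, 87, 85, 86, 86, 87, 86, 87, 87, 87, 87, 86, 87, 93, 96, 110, 153, 157, 157, 157, 157, 158] [150, 150, 149, 149, 141, 123, 117, 102, 92, 91, 91, 91, 91, 90, 83, 72, 64, 63, 63, 64, 61, 64, 72, 96, 99, 100]
[0.48100189 0.17986155 0.022     ] [ 0.48171777 -0.00415115  0.02      ] 0.1840249585995218 mid [0.48135983 0.0878552  0.021     ] ang 90.2228987281236
 shift [-0.9, 1.1, 186.4] turn [-0.001, -0.0, 0.003]
 shift [-0.9, 1.1, 130.4] turn [-0.001, -0.0, 0.003]
```

```bash
python3 -m creep '[[85,-1,1,45,0,0,0.003],[85,-1,1,90,0,0,0.003],[85,-1,1,130,0,0,0.003],[85,-1,1,160,0,0,0.003],[85,-1,1,178,0,0,0.003],[85,-1,1,184,0,0,0.003],[85,-1,1,184,0,0,0.003],[60,-1,1,184,0,0,0.003],[45,-1,1,184,0,0,0.003],[30,-1,1,184,0,0,0.003],[30,-1,1,184,0,0,0.003],[30,-1,1,184,0,0,0.003],[30,-1,1,184,0,0,0.003],[30,-1,1,184,0,0,0.003]]'
python3 -m creep '[[30,0,0,-20,0,0,0],[30,0,0,-50,0,0,0],[30,0,0,-95,0,0,0],[30,0,0,-140,0,0,0],[30,0,0,-184,0,0,0],[30,0,0,-214,0,0,0],[30,0,0,-214,0,0,0],[30,0,0,-214,0,0,0]]'
python3 -c "
from h import *
st(); go([.4973,-.1976,.22],tgt(84.75))"
```

```text
t: 13.85
ee_pos: [0.4828, 0.0852, 0.0078]
eef_rot: [2.221, 2.219, 0.001]
wrist_force: [-0.6, 0.3, 5.5]
gripper_width: 0.427
gripper_force: 59.4
t: 14.65
ee_pos: [0.4817, 0.0849, 0.2204]
eef_rot: [2.222, 2.219, -0.002]
wrist_force: [-0.7, -0.4, -3.3]
gripper_width: 0.422
gripper_force: 61.5
t 14.65 p [0.4817 0.0849 0.2204] z [ 0.    -0.002 -1.   ] x [ 0.002  1.    -0.002] q [ 0.84  0.03 -1.07  1.82  0.03  1.3  -0.24] F [-0.7 -0.4 -3.3] w 0.42209526469088904 61.48674488067627
 shift [-282.5, 16.1, 0.9] turn [0.001, 0.002, 0.09]
```

```bash
python3 -m creep '[[30,-28,2,0,0,0,0.01],[30,-58,3,0,0,0,0.02],[30,-98,6,0,0,0,0.03],[30,-138,8,0,0,0,0.045],[30,-178,10,0,0,0,0.06],[30,-218,12,0,0,0,0.07],[30,-250,14,0,0,0,0.08],[30,-280,16,0,0,0,0.09],[30,-280,16,0,0,0,0.09],[30,-280,16,0,0,0,0.09],[30,-280,16,0,0,0,0.09],[30,-280,16,0,0,0,0.09]]'
python3 -c "
from h import *
st(); w=grab('wrist','w6')
"
```

```text
t: 15.85
ee_pos: [0.4976, -0.193, 0.2201]
eef_rot: [-2.317, -2.121, 0.001]
wrist_force: [1.0, 0.3, -2.2]
gripper_width: 0.431
gripper_force: 61.3
t 15.85 p [ 0.4976 -0.193   0.2201] z [-0.001  0.    -1.   ] x [0.088 0.996 0.   ] q [ 1.09  0.15 -0.83  1.73  0.11  1.31  0.15] F [ 1.   0.3 -2.2] w 0.43104741956569653 61.26004457473755
```

View pics/w6.png

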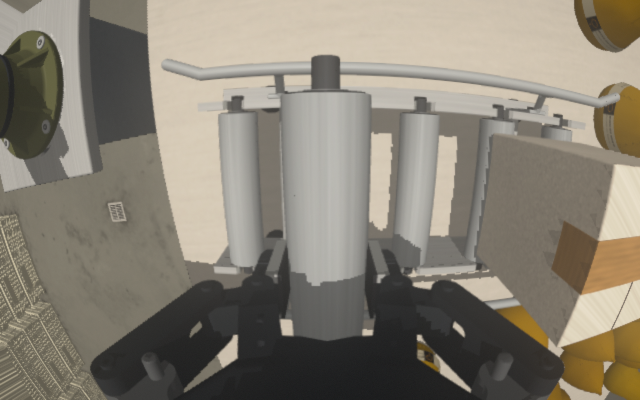

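The held roller's +y axle tip is at (325,56) and its tube end at row ~92. The neighbouring tubes are at (237→243, 113→266) and (421→414, 112→264).

Run:
```python
from h import *
f=grab('wrist'); g=cv2.cvtColor(f['pixels'],cv2.COLOR_RGB2GRAY).astype(int)
for r in(130,160,190,220):print(r,[[c for c in range(a+1,b) if abs(g[r,c+1]-g[r,c-1])>25] for a,b in((210,232),(250,280),(280,290),(362,380),(392,405),(425,445))])
for r in(60,75): print(r,[c for c in range(300,350) if abs(g[r,c+1]-g[r,c-1])>25])
for c in(232,240,318,326,334,418,424):print(c,[(r,g[r+1,c]-g[r-1,c]) for r in range(50,125) if abs(g[r+1,c]-g[r-1,c])>20])
```

```text
130 [[217, 218], [], [], [], [], []]
160 [[219, 220], [], [282], [369, 370, 371], [], [436, 437]]
190 [[221, 222], [], [281], [369, 370, 371], [], [434, 435]]
220 [[225], [], [282], [368, 369, 370], [], [430, 431]]
60 [310, 311, 312, 339, 340]
75 [310, 311, 312, 339, 340, 341]
232 [(64, np.int64(-32)), (71, np.int64(-22)), (72, np.int64(-22)), (73, np.int64(-22)), (74, np.int64(-25)), (75, np.int64(-23)), (77, np.int64(78)), (78, np.int64(61)), (94, np.int64(-24)), (95, np.int64(-80)), (96, np.int64(-81)), (97, np.int64(-23)), (112, np.int64(46)), (113, np.int64(68))]
240 [(63, np.int64(-29)), (64, np.int64(-29)), (70, np.int64(-21)), (71, np.int64(-24)), (72, np.int64(-22)), (73, np.int64(-24)), (74, np.int64(-28)), (76, np.int64(58)), (77, np.int64(85)), (78, np.int64(25)), (94, np.int64(-61)), (95, np.int64(-99)), (96, np.int64(-52)), (111, np.int64(25)), (112, np.int64(64)), (113, np.int64(45))]
318 [(54, np.int64(-68)), (55, np.int64(-90)), (56, np.int64(-46)), (88, np.int64(26)), (91, np.int64(47)), (92, np.int64(76)), (93, np.int64(28))]
326 [(53, np.int64(-26)), (54, np.int64
[... 232 characters left out ...]
65)), (92, np.int64(79)), (93, np.int64(29))]
418 [(65, np.int64(-26)), (73, np.int64(-22)), (74, np.int64(-23)), (75, np.int64(-25)), (77, np.int64(48)), (78, np.int64(66)), (79, np.int64(31)), (94, np.int64(-21)), (95, np.int64(-61)), (96, np.int64(-87)), (97, np.int64(-43)), (111, np.int64(25)), (113, np.int64(46)), (114, np.int64(61))]
424 [(65, np.int64(-29)), (66, np.int64(-21)), (73, np.int64(-21)), (74, np.int64(-21)), (75, np.int64(-26)), (76, np.int64(-27)), (77, np.int64(21)), (78, np.int64(78)), (79, np.int64(53)), (95, np.int64(-41)), (96, np.int64(-89)), (97, np.int64(-60)), (111, np.int64(24)), (112, np.int64(24)), (113, np.int64(38)), (114, np.int64(56)), (115, np.int64(24))]
```

Run:
```python
from h import *
f=grab('wrist'); th=np.radians(84.75)
ex=np.array([np.sin(th),-np.cos(th),0]);ey=np.array([np.cos(th),np.sin(th),0])
def tan(u,v,z,sg):   # axis coords from tangent ray
    p,d=ray(f,u,v);X=onz(f,u,v,z);s=abs(d[2])/np.hypot(d@ex,d[2])
    return np.array([X@ex+sg*.019/s,X@ey])
for v,a,b in((160,219.5,436.5),(190,221.5,434.5),(220,225,430.5)):
    A=tan(a,v,.078,1);B=tan(b,v,.078,-1);print("sep",B[0]-A[0],"gap ex",(A[0]+B[0])/2,"A",A[0],"B",B[0])
zh=.233
for v,a,b in((160,282,370),(185,281.5,370)):
    A=tan(a,v,zh,1);B=tan(b,v,zh,-1);print("held w err",B[0]-A[0],"ex",(A[0]+B[0])/2,"y",A[1])
print("held axle tip",onz(f,325.5,60,zh)@ex, onz(f,325.5,75,zh)@ex, 'ey tip',onz(f,326,55,zh+.004)@ey,'tube end',onz(f,326,92,zh+.018)@ey)
print("nbr +y ends",onz(f,236,112.7,.095)@ey,onz(f,421,113.5,.095)@ey)
o=env.get_obs();print("tcp",o["ee_pos"]@ex,o["ee_pos"]@ey)
```

```text
sep 0.17132086847764672 gap ex 0.51404599021789 A 0.4283855559790667 B 0.5997064244567134
sep 0.17232267960837705 gap ex 0.5141219832590723 A 0.42796064345488377 B 0.6002833230632608
sep 0.170990140738366 gap ex 0.513936278586136 A 0.42844120821695303 B 0.599431348955319
held w err -0.0002635768336485267 ex 0.5127823708169179 y -0.09607503346218456
held w err 0.0006989451524627155 ex 0.5126838211035043 y -0.10728286080951402
held axle tip 0.5125137793666721 0.512524580483396 ey tip -0.051745651033665324 tube end -0.06787863380142498
nbr +y ends -0.07633004378109057 -0.0766007016390766
tcp 0.5134273826828984 -0.14748703429187449
```

Run:
```python
from h import *
f=grab('wrist'); f["o"]["ee_pos"]=np.array([.499,-.2018,.36]); f["o"]["eef_rot"]=np.array([-2.318,-2.121,.002])
g=cv2.imread('pics/w1.png',0).astype(int); th=np.radians(84.75); ey=np.array([np.cos(th),np.sin(th),0])
print(g[64:108,340].tolist(),g[205:250,340].tolist())
for u,a,b in((340,76,242),(380,77,241)): y=[onz(f,u,v,.128)@ey for v in(a,b)];print(y,np.diff(y),np.mean(y))
```

```text
[194, 194, 194, 193, 195, 195, 195, 180, 170, 177, 186, 181, 162, 145, 129, 134, 167, 191, 194, 193, 193, 191, 185, 184, 182, 182, 182, 180, 180, 178, 181, 185, 186, 188, 189, 184, 154, 122, 110, 113, 114, 114, 114, 114] [120, 119, 119, 118, 118, 118, 117, 116, 117, 132, 169, 177, 179, 179, 181, 189, 191, 187, 160, 118, 112, 112, 112, 115, 144, 174, 129, 113, 112, 112, 112, 111, 112, 111, 110, 105, 96, 97, 100, 105, 105, 101, 98, 102, 107]
[np.float64(-0.043739027695522306), np.float64(-0.25681099937870333)] [-0.21307197] -0.1502750135371128
[np.float64(-0.043535790014225625), np.float64(-0.25575639338900535)] [-0.2122206] -0.1496460917016155
```

```bash
python3 -m creep '[[30,-4,1,20,0,0,0],[30,-8,1.3,45,0,0,0],[30,-8,1.3,70,0,0,0],[30,-8,1.3,90,0,0,0],[30,-8,1.3,105,0,0,0],[30,-8,1.3,115,0,0,0],[30,-8,1.3,122,0,0,0],[30,-8,1.3,122,0,0,0],[30,-8,1.3,122,0,0,0],[30,-8,1.3,122,0,0,0]]'
python3 - <<'E'
from h import *
st(); f=grab('wrist','w7')
im=cv2.imread('pics/w7.png'); cv2.imwrite('pics/w7c.png',cv2.resize(im[0:300,160:500],(680,600)))
E
```

```text
t: 17.05
ee_pos: [0.499, -0.2031, 0.0997]
eef_rot: [2.319, 2.117, 0.0]
wrist_force: [0.1, 0.2, -3.3]
gripper_width: 0.421
gripper_force: 61.3
t 17.05 p [ 0.499  -0.2031  0.0997] z [ 0.002 -0.001 -1.   ] x [ 0.091  0.996 -0.001] q [ 1.04  0.28 -0.8   1.86  0.23  1.09  0.07] F [ 0.1  0.2 -3.3] w 0.4211792160652771 61.31266236305237
```

View pics/w7c.png

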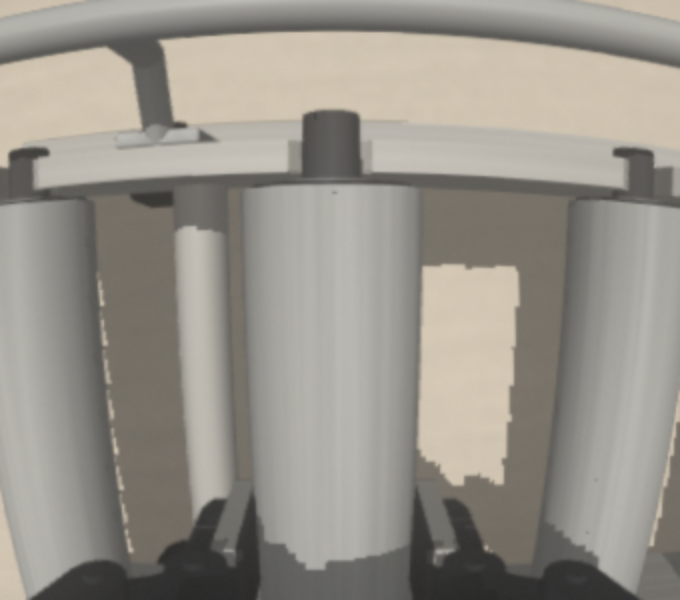

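The axle end (crop 303–361) sits centred over the bevelled slot (289–371), so I can lower it.

```bash
python3 -m creep '[[30,0,0,6,0,0,0],[30,0,0,12,0,0,0],[30,0,0,18,0,0,0],[30,0,0,22,0,0,0],[30,0,0,25,0,0,0],[30,0,0,25,0,0,0],[30,0,0,25,0,0,0]]'; python3 -m creep '[[30,0,0,2,0,0,0],[30,0,0,4,0,0,0],[30,0,0,6,0,0,0],[30,0,0,6,0,0,0]]'
```

```text
t: 17.8
ee_pos: [0.4983, -0.2027, 0.0737]
eef_rot: [2.32, 2.118, -0.0]
wrist_force: [-0.4, 0.4, -2.3]
gripper_width: 0.424
gripper_force: 61.3
t: 18.2
ee_pos: [0.4983, -0.2028, 0.0675]
eef_rot: [2.32, 2.118, -0.0]
wrist_force: [-0.3, 0.2, -2.7]
gripper_width: 0.422
gripper_force: 61.2
```

```bash
python3 -m creep '[[30,0,0,1,0,0,0],[30,0,0,2,0,0,0],[30,0,0,2,0,0,0]]';  python3 -m creep '[[30,0,0,1,0,0,0],[30,0,0,1,0,0,0]]'
```

```text
t: 18.5
ee_pos: [0.4983, -0.2029, 0.0667]
eef_rot: [2.32, 2.118, -0.001]
wrist_force: [-4.0, 1.9, 5.2]
gripper_width: 0.423
gripper_force: 62.3
t: 18.7
ee_pos: [0.4984, -0.2029, 0.0666]
eef_rot: [2.32, 2.118, -0.002]
wrist_force: [-6.9, 2.6, 11.8]
gripper_width: 0.424
gripper_force: 63.0
```

Contact came at axis height ≈0.078, so the roller is seated. Now I'll release and withdraw.

```bash
python3 -m creep '[[30,0,0,-1,0,0,0],[36,0,0,-1,0,0,0],[42,0,0,-1,0,0,0],[50,0,0,-1,0,0,0],[58,0,0,-1,0,0,0],[62,0,0,-1,0,0,0],[62,0,0,-1,0,0,0],[62,0,0,-8,0,0,0],[62,0,0,-20,0,0,0],[62,0,0,-50,0,0,0],[62,0,0,-90,0,0,0],[62,0,0,-130,0,0,0],[62,0,0,-170,0,0,0],[62,0,0,-200,0,0,0],[62,0,0,-200,0,0,0],[62,0,0,-200,0,0,0]]'
python3 - <<'E'
from h import *
st(); a=grab('wrist','w8'); s=grab('scene')['pixels'][:,:,::-1]; t=grab('top','t8')['pixels'][:,:,::-1]
o=np.zeros((600,800,3),np.uint8)
o[:250,:400]=cv2.resize(a['pixels'][:,:,::-1],(400,250)); o[:300,400:]=cv2.resize(s[130:280,200:400],(400,300)); o[300:,:400]=cv2.resize(t[190:280,290:410],(400,300)); o[300:,400:]=cv2.resize(t[190:280,140:260],(400,300))
cv2.imwrite('pics/fin.png',o)
E
```

```text
t: 20.3
ee_pos: [0.4987, -0.2027, 0.266]
eef_rot: [2.318, 2.117, 0.0]
wrist_force: [0.5, -0.2, -0.5]
gripper_width: 0.723
gripper_force: 0.0
t 20.3 p [ 0.4987 -0.2027  0.266 ] z [ 0.002 -0.002 -1.   ] x [ 0.091  0.996 -0.002] q [ 1.11  0.13 -0.83  1.66  0.1   1.4   0.17] F [ 0.5 -0.2 -0.5] w 0.7230241074992747 0.0
```

View pics/fin.png

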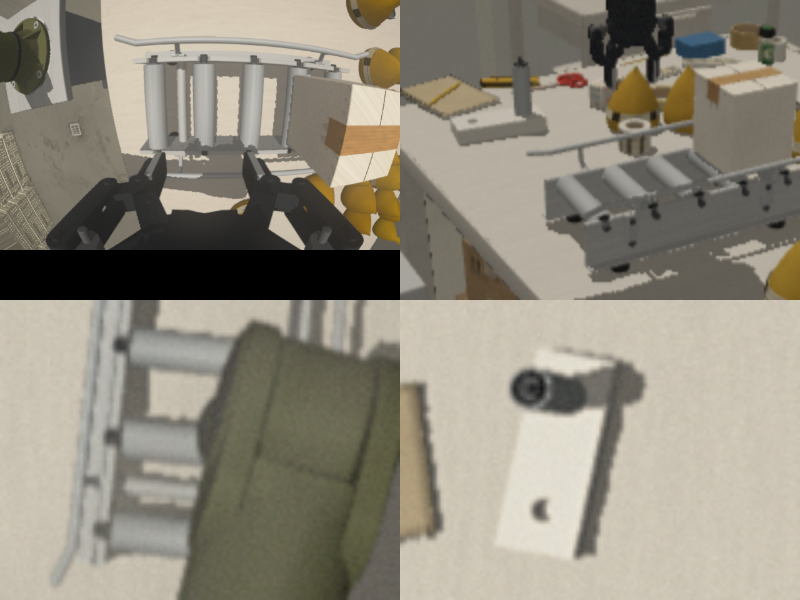

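The roller lies level between its neighbours at wrist-tile (203,105). The short roller is still standing in the block and the arm is clear, so I'm handing in.

```bash
python3 -c "
from station import env
print(env.sign_off())"
```

```text
the job is handed in; nothing more can be done
None
```

The long roller was laid on the table, let go, picked up again and set in the empty slots, level with the others by the final pictures; the short roller still stands in the block, and I handed the job in at about 20 s (no verdict was returned).

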